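# Shut a tote's gate and tilt the caps into its corner

## Robot

A 7-joint arm with a two-finger parallel gripper is mounted at the origin on a cart in front of the work surface, level with it; the furniture and walls round the work are solid. World frame = base frame: x ahead of the robot, y to its left, z up, the work surface at z = 0. Lengths are in m, angles in degrees, forces in N, time in s.
With the tool pointing down it reaches from about 0.425 to 0.875 m from the base axis. Payload 4.7 kg.
Tool frame: the origin (TCP) lies on the centre line of the jaws, within the pads' length; the fingertips stand 8 mm ahead of it and the grasp point (between the pads) lies 11 mm behind it; z points along the fingers, y is the direction in which the jaws open and shut (so a half turn about z gives the same grasp; the last joint's range is limited). The gripper opens to 87 mm and grips with 3 to 60 N. Pads are 19 mm wide; open, the fingers measure 117 mm over their backs; the gripper's body (75 mm by 190 mm) begins 51 mm behind the grasp point.
Start: joints at [74.204, 18.392, -4.016, 83.108, 1.295, 78.541, -3.26], TCP at [0.186, -0.623, 0.231] pointing down, gripper open.
Joint ranges: [-163.93, 163.93], [-17.29, 119.83], [-79.2, 71.16], [3.27, 140.29], [-89.18, 269.18], [5.43, 117.66], [-154.24, 154.24]. Speed limits (degrees/s): [147.25, 147.25, 180, 180, 180, 180, 180].

## Interface

Orientations are given as [roll, pitch, yaw] about the fixed x, y, z axes, in that order (R = Rz(yaw) Ry(pitch) Rx(roll)).
In Python, from cell import env gives the robot as it stands. The module is installed in compiled form; this text tells all that it offers.
- The arm moves only by the tool move_arm, never from a script. Its argument "steps" is a list of rows, each a list of 2 entries, a list of its own where there are three numbers: the shift along the tool's x, y, z in m, then the turn about the tool's z in rad. A call has 1 to 20 rows; each row is the pose to reach, as a shift and turn from the pose commanded when the call began, along the tool's axes at that moment; what a row does not reach only later rows make up. A row lasts 1/8 s, in which the tool goes at most 62.5 mm and 10.7 degrees, less where a joint would pass 70% of its speed; a pose out of reach is approached as far as the arm can. A call with a gripper value outside its range is refused whole. "hand" is the closure, from -1 (fully open) to 1 (shut), set as the call begins (left out, the last holds). The fingers move at their own pace and stop on an object; "squeeze" is the grip in N (left out, the last holds). Time passes only in rows, so rows that repeat a pose let the fingers close. It gives the time, the measured TCP pose, the force and the opening at its end, in the units of the state.
- env.get_obs(): the state, without advancing time (a new reading comes with each control period).
- env.read_camera(name): name is "side" or "top" or "wrist"; returns (picture, depth): 400x640x3 uint8, red, green, blue; 400x640 float32, m along the optical axis (not along the pixel's ray), 0 where there is no reading.
- env.calibration(name): a dict with "intrinsics" (3x3 intrinsics, pixels), "position" and "orientation" of the camera in the world; the wrist camera has in their place "mount" (4x4, takes a point from camera to tool coordinates, whose origin is the TCP and whose axes are the flange's). Camera axes: x right, y up, looking along -z (the intrinsics and any distortion apply to the point x, -y, -z); pixel columns grow to the right and rows downward; lengths in m; the calibration is good to about 2 mm. A picture is of the moment at which its call begins: read the wrist's pose just before it. calibration takes no time and is no camera call.
- env.sign_off(): hands the job in, once; it reports no verdict.
Trained networks look in the newest picture that a camera, given by its name, has taken for a name from the list of things; names that differ only in an ending like _2 or _b are one class to them, and where a whole thing is asked for, a point or a joint stands for the part that bears it (a point fixed in the world has none). Each returns a list of dicts, best first, with "conf" (0 to 1); they miss things now and then, are a little off and sometimes report something else, mostly with a low value. They report only what shows in the picture. A call takes as long as a camera call.
- env.cut_out(camera, query): "region" (400x640 bool, what is visible of it) and "uv" ([column, row] in pixels, amid what is visible of it).
The state is a dict: "time_s": time; "qpos": joint angles; "joint_velocities": joint speeds; "effort": joint torques, N m; "tool_pos": TCP position; "tool_rot": TCP orientation; "force": force on the tool from outside, world axes, zero at the start; "wrist_torque": the same for the moment, N m; "grip_width": finger opening in m.
Only numpy, scipy, OpenCV 4.12 (cv2) and the standard library are available. Lean on these libraries where they do the work, as an engineer would, in place of code of your own. Each camera call takes 0.05 s, during which the arm holds its last target. There are 200 camera calls.

## Task

Get the screw caps ready for dispensing: push the orange gate of the blue tote fully down, then swing the red latch all the way over it to lock it. Then lift the tote by its black handle, tilt it until all four caps have slid together into the corner beside the gate, and finish still holding it clear of the bench, clearly tilted and still, with the gate locked. Leave the glassware and the fruit on the bench where they are.

Things in the scene. Friction and masses are not known exactly. Their poses are not given: they have to be found in the camera images.
- tote: Small open blue plastic tote, 180 (its x) x 140 (y) x 50 mm high, loose on the bench, about 0.6 kg loaded. Origin: centre of its underside; z up. Floor 4 mm, walls 4 mm (front wall, at -x, 6 mm). The front faces roughly to the robot (yaw within 0.4 of 0) and has the gate beside the -y corner and the latch nearer its middle. A black bridge handle crosses above its middle along its y.
- handle (a point): Centre of the handle's bar, 98 mm above the tote's underside, above the tote's centre. The bar is 14 mm thick (along the tote's x), 24 mm high (86 to 110 mm above the underside) and 126 mm long between its posts (along the tote's y); clear below it. Moves and turns with the tote (same axes).
- gate_corner (a point): Inner corner of the tote at its floor, where the front wall meets the -y wall, beside the gate; at (-84, -66, 4) mm in the tote's frame. The caps shall gather here.
- low_corner (a point): Outer underside corner of the tote below gate_corner, at (-90, -70, 0) mm in the tote's frame.
- gate (a joint): Orange sluice gate, a 3 mm plate 42 mm wide, sliding straight down in the front wall at (-86, -42) mm in the tote's frame. Value in m: 0 fully raised (the caps could slide out through the 34 mm wide opening below it), 0.030 fully down and shut. Stays where it is left; about 2 N moves it. It starts at 0 to 0.008.
- gate_top (a point): Centre of the top of the gate's push knob (20 mm along the tote's y, 14 mm along its x), 106 mm above the tote's underside with the gate fully raised, 76 mm with it shut.
- latch (a joint): Red turn latch on the front wall, upright pivot at (-87, 22) mm in the tote's frame, 52 mm long. Value in rad: 0 points straight out of the front wall (tote's -x); grows anticlockwise seen from above to 1.5, where it lies along the wall over the shut gate's shoulder (tote's -y) and locks it. A raised gate blocks it. About 1 N at its pin turns it; it stays as left. Starts at 0 to 0.25.
- latch_pin (a point): Top centre of the upright thumb pin of the latch (10 mm diameter, stands from 59 to 84 mm above the tote's underside), 32 mm from the pivot towards the latch's tip.
- cap_1: Screw cap 1 of 4, loose in the tote: white ribbed plastic disc with a yellow spot on top, 22 mm diameter, 14 mm high, 12 g, low friction (about 0.15: slides on the floor when tilted by 10 degrees or more, against the walls somewhat later). Origin: centre of its underside.
- cap_2: Screw cap 2 of 4, loose in the tote: white ribbed plastic disc with a yellow spot on top, 22 mm diameter, 14 mm high, 12 g, low friction (about 0.15: slides on the floor when tilted by 10 degrees or more, against the walls somewhat later). Origin: centre of its underside.
- cap_3: Screw cap 3 of 4, loose in the tote: white ribbed plastic disc with a yellow spot on top, 22 mm diameter, 14 mm high, 12 g, low friction (about 0.15: slides on the floor when tilted by 10 degrees or more, against the walls somewhat later). Origin: centre of its underside.
- cap_4: Screw cap 4 of 4, loose in the tote: white ribbed plastic disc with a yellow spot on top, 22 mm diameter, 14 mm high, 12 g, low friction (about 0.15: slides on the floor when tilted by 10 degrees or more, against the walls somewhat later). Origin: centre of its underside.
- beaker_250: Empty glass beaker, 74 x 81 x 96 mm, standing loose on the bench, a bystander. Origin: centre of its underside.
- flask_1: Conical glass flask, 83 mm diameter, 136 mm high, standing loose on the bench, a bystander. Origin: centre of its underside.
- tangerine_2: Orange tangerine, 69 x 68 x 57 mm, standing loose on the bench, a bystander. Origin: centre of its underside.
- weighing_glass_1: Plain glass cup, 36 mm diameter, 63 mm high, standing loose on the bench, a bystander. Origin: centre of its underside.

How it is judged (in metres and radians):
On the way, in this order (a step that is already met when the one before it is completed fails the run):
1. the gate is pushed down, with the latch still open (value of joint gate above 0.027 m and value of joint latch below 0.9 rad), for 0.1 s.
2. the latch is swung over the shut gate (value of joint gate above 0.027 m and value of joint latch above 1.25 rad), for 0.1 s.
3. the tote is lifted clear of the bench in the gripper (height (world z) of low_corner above 0.03 m and contact force between tote and the fingers above 1 N), for 0.1 s.
At the end, for the whole second after the job is handed in: Fingers hold the tote still, low_corner over 30 mm above the bench, tilted 15 to 57 degrees; gate over 27 of 30 mm down, latch over 1.25 of 1.5 rad; every cap origin within 80 mm of gate_corner; bystanders within 30 mm of their start (all of step 2 and all of step 3 and angle between tote's own z axis and vertical between 0.25 and 1 rad and linear speed of tote below 0.04 m/s and angular speed of tote below 0.6 rad/s and distance between each of cap_1, cap_2, cap_3, cap_4 and gate_corner below 0.08 m and distance of each of beaker_250, flask_1, tangerine_2, weighing_glass_1 from where it was at the start of the episode below 0.03 m); the arm keeps its last pose, push and grip.
It fails at once if a loose bystander is shoved or knocked over (distance of any of beaker_250, flask_1, tangerine_2, weighing_glass_1 from where it was at the start of the episode above 0.03 m).
It also fails if it takes over 56 s, if anything falls off the work surface, if the arm or the gripper's body presses on something with over 40 N, if the wrist force passes 120 N, or if a joint passes its speed limit or range.

## Working session

There is one attempt and no reset: what is moved stays moved. The work goes in short steps, Python scripts to look and compute and a tool call to move; the robot and the scene stay as the last step left them, time stands still between calls to the robot, and variables do not carry over. Pictures are saved under pics/ and viewed, about 8 in all and at most 12, crops included, and the job is handed in when it is done.

Besides the shell and the picture viewer there is one more tool, called after "Request:" as name([rows], argument=value, ...), one row to a line, values as JSON. move_arm: Moves the arm, as the interface text tells. Its arguments: {"type":"object","properties":{"steps":{"type":"array"},"hand":{"type":"number"},"squeeze":{"type":"number"}},"required":["steps"]}

```bash
mkdir -p pics
cat > h.py <<'E'
import numpy as np, cv2
from scipy.spatial.transform import Rotation as R
from cell import env
def cam(name):
    c=env.calibration(name); return c
def rot(o):
    o=np.array(o,float)
    if o.shape==(3,3): return o
    if o.size==4: return R.from_quat(o).as_matrix()
    return R.from_euler('xyz',o,degrees=True).as_matrix()
def pose(name,obs=None):
    c=cam(name)
    if 'mount' in c:
        o=obs or env.get_obs(); T=np.eye(4); T[:3,:3]=rot(o['tool_rot']); T[:3,3]=o['tool_pos']
        return T@np.array(c['mount'])
    T=np.eye(4); T[:3,:3]=rot(c['orientation']); T[:3,3]=c['position']; return T
def pts(name,depth,T,mask=None):
    K=np.array(cam(name)['intrinsics'])
    v,u=np.nonzero((depth>0)&(mask if mask is not None else True))
    d=depth[v,u]
    P=np.c_[(u-K[0,2])/K[0,0]*d,-(v-K[1,2])/K[1,1]*d,-d]
    return P@T[:3,:3].T+T[:3,3],u,v
def proj(name,P,T):
    K=np.array(cam(name)['intrinsics']); p=(np.atleast_2d(P)-T[:3,3])@T[:3,:3]
    return np.c_[K[0,0]*p[:,0]/-p[:,2]+K[0,2],K[1,1]*-p[:,1]/-p[:,2]+K[1,2]]
E
python3 - <<'E'
from h import *
print(env.get_obs())
for n in('top','side','wrist'): print(n,env.calibration(n))
ims=[]
for n in('top','side'):
    T=pose(n); im,d=env.read_camera(n); ims.append(im)
    for q in ['tote','handle','gate','gate_top','latch','latch_pin','cap_1','beaker_250','flask_1','tangerine_2','weighing_glass_1']:
        for r in env.cut_out(n,q)[:4]:
            if r['conf']<.3: continue
            P,u,v=pts(n,d,T,r['region'])
            print(n,q,round(r['conf'],2),np.round(r['uv']),r['region'].sum(),np.round(np.median(P,0),3) if len(P) else '', np.round(np.percentile(P,2,axis=0),3),np.round(np.percentile(P,98,axis=0),3))
cv2.imwrite('pics/a.png',cv2.cvtColor(ims[0],cv2.COLOR_RGB2BGR))
cv2.imwrite('pics/b.png',cv2.cvtColor(ims[1],cv2.COLOR_RGB2BGR))
E
```

```text
{'time_s': 0.0, 'qpos': array([74.20432708, 18.43640354, -4.01561983, 83.1731829 ,  1.29626398,
       78.5402198 , -3.26142494]), 'joint_velocities': array([ 0.08164068,  0.02313071, -0.10951705,  0.01847643, -0.01153654,
       -0.0947722 , -0.03627227]), 'effort': array([ 2.54033494e-04, -4.91289926e+01, -4.03766893e-01, -3.12532067e+01,
       -6.41038315e-02,  4.36805247e-02,  1.26536056e-04]), 'tool_pos': array([ 0.185533  , -0.62241557,  0.22950668]), 'tool_rot': array([-1.79895504e+02,  6.88958117e-03,  1.66043018e+01]), 'force': array([ 0.57167161,  0.72253761, -0.31195814]), 'wrist_torque': array([-0.04491153, -0.05254755,  0.01529266]), 'grip_width': 0.08688751169731485}
top {'intrinsics': array([[435.5045391 ,   0.        , 325.50815465],
       [  0.        , 435.5045391 , 195.29397731],
       [  0.        ,   0.        ,   1.        ]]), 'position': array([2.59893373e-01, 1.93763530e-04, 1.53424349e+00]), 'orientation': array([ 12.3249297 ,  -0.17144417, -89.0268236 ])}
side {'intrinsics': array([[507.94480842,   0.        , 330.73494007],
       [  0.        , 507.944
[... 2073 characters left out ...]
 latch 0.67 [220. 289.] 1523 [0.683 0.367 0.054] [0.655 0.337 0.007] [0.716 0.39  0.134]
side latch_pin 0.52 [365. 233.] 114 [0.439 0.088 0.061] [0.422 0.075 0.054] [0.468 0.104 0.084]
side beaker_250 0.76 [271. 309.] 1855 [0.55  0.412 0.061] [0.517 0.363 0.007] [0.585 0.433 0.096]
side flask_1 0.79 [217. 288.] 1565 [0.683 0.367 0.054] [0.655 0.336 0.005] [0.716 0.39  0.135]
side tangerine_2 0.77 [390. 200.] 469 [ 0.426 -0.126  0.039] [ 0.398 -0.19  -0.   ] [ 0.461 -0.11   0.055]
side weighing_glass_1 0.56 [396. 164.] 251 [ 0.453 -0.326  0.038] [ 0.437 -0.447 -0.001] [ 0.476 -0.317  0.063]
side weighing_glass_1 0.35 [321. 237.] 3811 [0.542 0.096 0.027] [0.445 0.014 0.001] [0.649 0.19  0.11 ]
```

View pics/a.png

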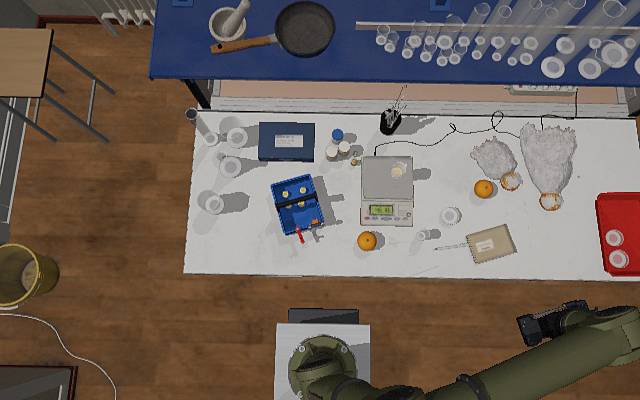

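View pics/b.png

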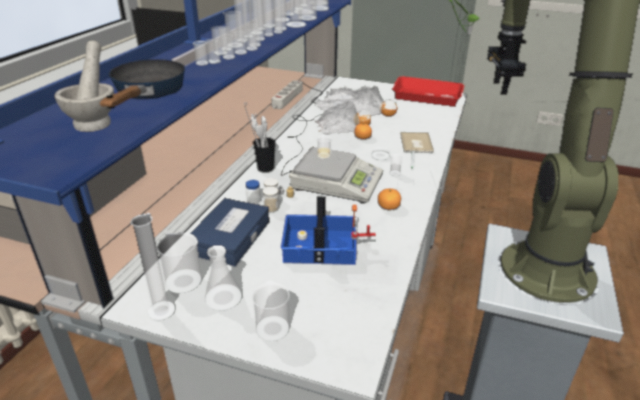

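The top view shows the tote at (298,204), with its orange gate at (318,222) and red latch at (299,235). The tangerine at (366,241) and the balance at (387,190) are on the -y side, and the side view agrees. Next I'll fit the tote pose.

```bash
cat > fit.py <<'E'
from h import *
def fit(names=('top','side'),c0=(0.55,0.1)):
    out={k:[] for k in('blue','red','orange','white')}; bar=[]
    for n in names:
        o=env.get_obs(); im,d=env.read_camera(n); T=pose(n,o)
        hsv=cv2.cvtColor(im,cv2.COLOR_RGB2HSV).astype(int); H,S,V=hsv[...,0],hsv[...,1],hsv[...,2]
        ms=dict(blue=(H>100)&(H<130)&(S>120),red=((H<5)|(H>174))&(S>140)&(V>90),orange=(H>6)&(H<16)&(S>140)&(V>90),black=(V<60)&(S<150))
        for k,m in ms.items():
            P,u,v=pts(n,d,T,m); P=P[np.hypot(P[:,0]-c0[0],P[:,1]-c0[1])<.17]
            if k=='black': bar.append(P[P[:,2]>.1])
            else: out[k].append(P)
    out={k:np.vstack(v) for k,v in out.items() if v}; return out,np.vstack(bar)
if __name__=='__main__':
    out,bar=fit()
    b=out['blue']; b=b[(b[:,2]>.042)&(b[:,2]<.058)]
    r=cv2.minAreaRect(b[:,:2].astype(np.float32)); print('rim rect',r,len(b))
    print('bar',len(bar),cv2.minAreaRect(bar[:,:2].astype(np.float32)),bar.mean(0))
    for k in('red','orange'):
        P=out[k]; z=P[:,2]
        for lo,hi in((.045,.066),(.066,.08),(.08,.092),(.092,.11)):
            q=P[(z>lo)&(z<=hi)]
            if len(q): print(k,lo,hi,len(q),np.round(q.mean(0),4),np.round(q.min(0),3),np.round(q.max(0),3))
E
python3 fit.py
```

```text
rim rect ((0.5873199701309204, 0.113817498087883), (0.25289222598075867, 0.15075547993183136), 17.442312240600586) 733
bar 341 ((0.5534088611602783, 0.10265742242336273), (0.02479328028857708, 0.14544330537319183), 17.30078125) [0.55009527 0.10809035 0.10908116]
red 0.045 0.066 72 [0.4446 0.0892 0.0598] [0.418 0.074 0.049] [0.47  0.103 0.066]
red 0.066 0.08 3 [0.4319 0.089  0.0766] [0.431 0.088 0.073] [0.432 0.091 0.079]
red 0.08 0.092 8 [0.4337 0.0845 0.0833] [0.429 0.081 0.08 ] [0.437 0.088 0.085]
orange 0.045 0.066 1 [0.4881 0.0219 0.0606] [0.488 0.022 0.061] [0.488 0.022 0.061]
orange 0.066 0.08 3 [0.4861 0.0307 0.0726] [0.479 0.018 0.068] [0.49  0.052 0.076]
orange 0.092 0.11 35 [0.4839 0.0369 0.0996] [0.478 0.025 0.093] [0.492 0.047 0.107]
```

Request:
move_arm([
  [[0.355,-0.231,0.0],-0.012],
  [[0.355,-0.231,0.0],-0.012],
  [[0.355,-0.231,0.0],-0.012],
  [[0.355,-0.231,0.0],-0.012],
  [[0.355,-0.231,0.0],-0.012],
  [[0.355,-0.231,0.0],-0.012],
  [[0.355,-0.231,0.0],-0.012],
  [[0.473,-0.547,0.03],-0.012],
  [[0.473,-0.547,0.03],-0.012],
  [[0.473,-0.547,0.03],-0.012],
  [[0.473,-0.547,0.03],-0.012],
  [[0.473,-0.547,0.03],-0.012],
  [[0.473,-0.547,0.03],-0.012],
  [[0.473,-0.547,0.05],-0.012],
  [[0.473,-0.547,0.05],-0.012],
], hand=1, squeeze=30)

```text
time_s: 3.18
tool_pos: [0.4816, 0.0366, 0.1795]
tool_rot: [-180.0, 0.1, 17.3]
force: [-0.4, -0.0, -0.4]
grip_width: 0.0005
```

Run:
```python
from h import *
o=env.get_obs(); im,d=env.read_camera('wrist'); T=pose('wrist',o)
c=np.array([.552,.1025]); y=np.radians(17.3); Rm=np.array([[np.cos(y),-np.sin(y)],[np.sin(y),np.cos(y)]])
im2=im.copy()
for p in [(-86,-42,103),(0,0,110),(0,63,110),(0,-63,110),(90,70,50),(-90,70,50),(90,-70,50),(-90,-70,50),(-87,22,59)]:
    w=np.r_[c+Rm@(np.array(p[:2])/1e3),p[2]/1e3]; u=proj('wrist',w,T)[0]; cv2.circle(im2,(int(u[0]),int(u[1])),4,(255,0,255),1)
cv2.imwrite('pics/c.png',cv2.cvtColor(im2,cv2.COLOR_RGB2BGR))
```

```text
(no output)
```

View pics/c.png

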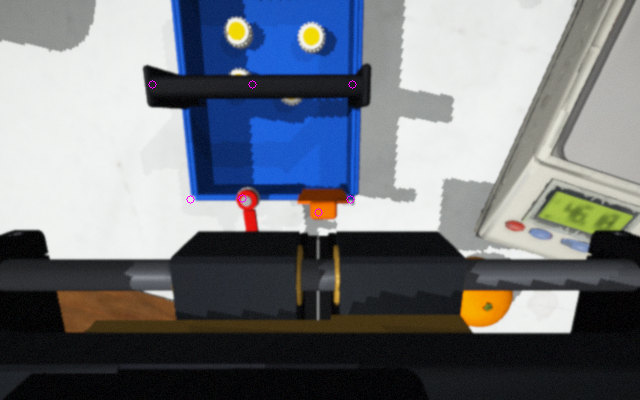

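Request:
move_arm([
  [[0.0015,0.003,0.03],0],
  [[0.0015,0.003,0.058],0],
  [[0.0015,0.003,0.07],0],
  [[0.0015,0.003,0.08],0],
  [[0.0015,0.003,0.088],0],
  [[0.0015,0.003,0.094],0],
  [[0.0015,0.003,0.097],0],
  [[0.0015,0.003,0.097],0],
])

```text
time_s: 4.22
tool_pos: [0.4856, 0.0337, 0.0844]
tool_rot: [179.9, -0.0, 17.3]
force: [-2.4, -2.7, 6.0]
grip_width: 0.0007
```

Request:
move_arm([
  [[0,0,0.002],0],
  [[0,0,0.003],0],
  [[0,0,0.003],0],
])

```text
time_s: 4.6
tool_pos: [0.486, 0.0338, 0.0841]
tool_rot: [179.8, -0.0, 17.3]
force: [-8.7, -2.2, 26.9]
grip_width: 0.0005
```

Request:
move_arm([
  [[0,0,-0.03],0],
  [[-0.028,-0.046,-0.03],0],
  [[-0.031,-0.092,-0.03],0],
  [[-0.031,-0.093,-0.01],0],
  [[-0.031,-0.093,0.007],0],
  [[-0.031,-0.086,0.007],0],
  [[-0.031,-0.078,0.007],0],
  [[-0.03,-0.071,0.007],0],
  [[-0.028,-0.065,0.007],0],
  [[-0.025,-0.058,0.007],0],
  [[-0.025,-0.058,0.007],0],
])

```text
time_s: 5.98
tool_pos: [0.4448, 0.0813, 0.0737]
tool_rot: [180.0, -0.1, 17.2]
force: [0.3, -0.5, 0.0]
grip_width: 0.0004
```

Request:
move_arm([
  [[0,-0.005,0],0],
  [[0,-0.005,-0.04],0],
  [[-0.01,-0.005,-0.04],0],
  [[-0.025,0.015,-0.04],0],
  [[-0.025,0.015,-0.04],0],
])

```text
time_s: 6.6
tool_pos: [0.4235, 0.0588, 0.1129]
tool_rot: [179.9, 0.1, 17.2]
force: [0.9, -0.1, -0.3]
grip_width: 0.0005
```

Run:
```python
from fit import *
out,bar=fit()
c=np.array([.5529,.0996]); y=np.radians(17.3); Rm=np.array([[np.cos(y),-np.sin(y)],[np.sin(y),np.cos(y)]])
print('bar',cv2.minAreaRect(bar[:,:2].astype(np.float32)))
for k in('red','orange'):
    P=out[k]; z=P[:,2]
    for lo,hi in((.05,.066),(.066,.078),(.078,.092)):
        q=P[(z>lo)&(z<=hi)]
        if len(q): l=(q[:,:2]-c)@Rm*1e3; print(k,lo,hi,len(q),l.mean(0).round(1),l.min(0).round(),l.max(0).round(),q[:,2].mean())
```

```text
bar ((0.4764440357685089, 0.08035604655742645), (0.18166960775852203, 0.19260959327220917), 18.54953384399414)
red 0.05 0.066 33 [-106.2   10.3] [-124.  -11.] [-83.  31.] 0.060074903680151996
red 0.066 0.078 3 [-112.3    6.2] [-112.    4.] [-112.    7.] 0.07223875099068722
red 0.078 0.092 2 [-111.7    8.7] [-112.    8.] [-112.   10.] 0.08159477098113987
orange 0.066 0.078 12 [-85.5 -34.5] [-88. -42.] [-83. -28.] 0.07316491914150293
orange 0.078 0.092 2 [-85.4 -33.7] [-88. -35.] [-83. -32.] 0.07861367030726685
```

Request:
move_arm([
  [[0,0,0.02],0],
  [[0,0.001,0.039],0],
  [[0.008,0.002,0.039],0],
  [[0.014,0.004,0.039],0],
  [[0.019,0.006,0.039],0],
  [[0.024,0.008,0.039],0],
  [[0.028,0.009,0.039],0],
  [[0.032,0.009,0.039],0],
  [[0.032,0.009,0.039],0],
])

```text
time_s: 7.82
tool_pos: [0.4584, 0.0616, 0.0748]
tool_rot: [-180.0, -0.1, 17.3]
force: [-0.6, -0.6, -0.8]
grip_width: 0.0004
```

Request:
move_arm([
  [[0.002,0,0],0],
  [[0.003,0,0],0],
  [[0.004,0,0],0],
  [[0.004,0,0],0],
])

```text
time_s: 8.32
tool_pos: [0.4592, 0.0617, 0.0743]
tool_rot: [180.0, 0.3, 17.3]
force: [-7.9, -2.3, 6.0]
grip_width: 0.0006
```

Request:
move_arm([
  [[-0.01,0,0],0],
  [[-0.02,0,-0.03],0],
  [[-0.05,0,-0.09],0],
  [[-0.05,0,-0.09],0],
])

```text
time_s: 8.82
tool_pos: [0.4158, 0.0475, 0.1687]
tool_rot: [179.7, -0.5, 17.3]
force: [0.6, -1.1, -1.1]
grip_width: 0.0007
```

Run:
```python
from fit import *
o=env.get_obs(); im,d=env.read_camera('wrist'); T=pose('wrist',o)
c=np.array([.5529,.0996]); y=np.radians(17.3); Rm=np.array([[np.cos(y),-np.sin(y)],[np.sin(y),np.cos(y)]])
im2=im.copy()
for p in [(-86,-42,76),(0,0,110),(0,63,110),(0,-63,110),(90,70,50),(-90,70,50),(90,-70,50),(-90,-70,50),(-87,22,59),(-89.3,-9.9,84)]:
    w=np.r_[c+Rm@(np.array(p[:2])/1e3),p[2]/1e3]; u=proj('wrist',w,T)[0]; cv2.circle(im2,(int(u[0]),int(u[1])),4,(255,0,255),1)
print(o['tool_pos'],o['time_s'])
cv2.imwrite('pics/d.png',cv2.cvtColor(im2,cv2.COLOR_RGB2BGR))
```

```text
[0.41583104 0.04745709 0.16868993] 8.825
```

View pics/d.png

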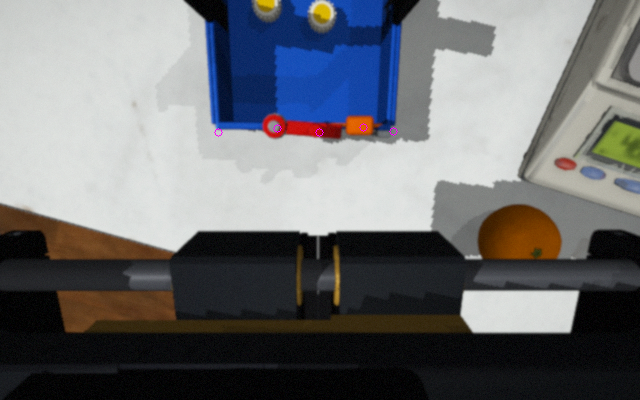

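```bash
python3 -c "
from h import *
print(env.get_obs()['qpos'].round(1))"
```

```text
[ 33.2  -8.4 -39.8 117.8  -5.6  68.4 -76.9]
```

Request:
move_arm([
  [[0.03,-0.011,-0.02],-0.18],
  [[0.06,-0.022,-0.02],-0.36],
  [[0.09,-0.033,-0.02],-0.54],
  [[0.12,-0.044,-0.02],-0.72],
  [[0.147,-0.054,-0.02],-0.9],
  [[0.147,-0.054,-0.02],-1.08],
  [[0.147,-0.054,-0.02],-1.26],
  [[0.147,-0.054,-0.02],-1.44],
  [[0.147,-0.054,-0.02],-1.571],
  [[0.147,-0.054,-0.02],-1.571],
  [[0.147,-0.054,-0.02],-1.571],
], hand=-1)

```text
time_s: 10.25
tool_pos: [0.5379, 0.1429, 0.1838]
tool_rot: [-180.0, -0.0, 107.2]
force: [0.2, -0.4, 0.0]
grip_width: 0.0865
```

Run:
```python
from h import *
o=env.get_obs(); im,d=env.read_camera('wrist'); print(o['tool_pos'],o['tool_rot'],o['qpos'].round(1),o['time_s'])
cv2.imwrite('pics/e.png',cv2.cvtColor(im,cv2.COLOR_RGB2BGR))
```

```text
[0.53792777 0.14290697 0.18375954] [-1.79959350e+02 -4.81013182e-02  1.07194641e+02] [ 28.1  14.9 -52.4  98.8  12.3  72.5  -9.9] 10.25
```

View pics/e.png

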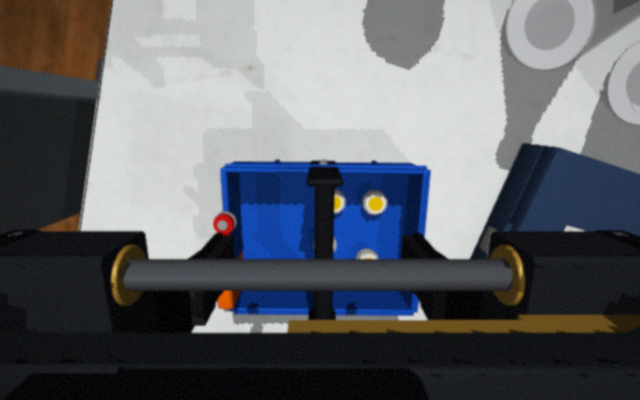

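Request:
move_arm([
  [[0,0,0.04],0],
  [[0,0,0.075],0],
  [[0,0,0.097],0],
  [[0,0,0.097],0],
])

```text
time_s: 10.8
tool_pos: [0.5367, 0.1424, 0.0858]
tool_rot: [-179.8, -0.0, 107.3]
force: [0.0, 0.4, 0.5]
grip_width: 0.0868
```

Request:
move_arm([
  [[0,0,0],0],
  [[0,0,0],0],
  [[0,0,0],0],
  [[0,0,0],0],
  [[0,0,0],0],
  [[0,0,0],0],
], hand=1, squeeze=60)

```text
time_s: 11.55
tool_pos: [0.5381, 0.1427, 0.0875]
tool_rot: [-180.0, 0.0, 107.3]
force: [-0.2, -1.0, -0.5]
grip_width: 0.0348
```

Fingers still closing; wait on.

Request:
move_arm([
  [[0,0,0],0],
  [[0,0,0],0],
  [[0,0,0],0],
  [[0,0,0],0],
  [[0,0,0],0],
])

```text
time_s: 12.18
tool_pos: [0.5384, 0.143, 0.0876]
tool_rot: [180.0, -0.0, 107.3]
force: [2.1, 1.7, -1.3]
grip_width: 0.0138
```

Request:
move_arm([
  [[0,0,-0.02],0],
  [[0,0,-0.05],0],
  [[0,0,-0.1],0],
  [[0,0,-0.15],0],
  [[0,0,-0.18],0],
  [[0,0,-0.19],0],
  [[0,0,-0.19],0],
])

```text
time_s: 13.05
tool_pos: [0.5375, 0.1426, 0.2771]
tool_rot: [-179.9, 0.0, 107.3]
force: [-0.3, 0.3, -6.2]
grip_width: 0.0134
```

Run:
```python
from h import *
o=env.get_obs(); print(o['tool_pos'],o['tool_rot'],o['qpos'].round(1),o['time_s'],o['grip_width'])
im,d=env.read_camera('wrist');im2,_=env.read_camera('side');im3,_=env.read_camera('top')
a=np.vstack([im[80:340],cv2.resize(np.hstack([im2[100:300,200:420],im3[120:320,200:420]]),(640,290))])
cv2.imwrite('pics/f.png',cv2.cvtColor(a,cv2.COLOR_RGB2BGR))
```

```text
[0.5374842  0.14255957 0.27711477] [-1.79929130e+02  8.02547066e-03  1.07298446e+02] [ 29.8  11.2 -53.6  91.1   9.1  82.4  -7.3] 13.05 0.013350176967577926
```

View pics/f.png

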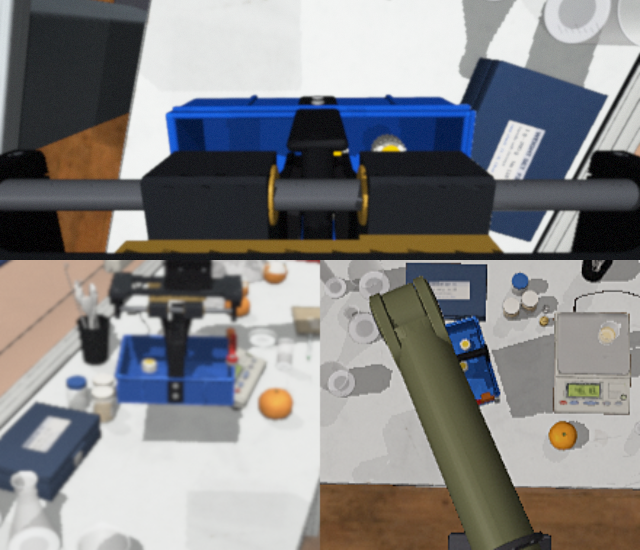

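Request:
move_arm([
  [[0,0.01,0],0],
  [[0,0.03,0],0],
  [[0,0.05,0],0],
  [[0,0.07,0],0],
  [[0,0.08,0],0],
  [[0,0.08,0],0],
  [[0,0.07,0],0],
  [[0,0.048,0],0],
  [[0,0.014,0],0],
  [[0,-0.032,0],0],
  [[0,-0.09,0],0],
  [[0,-0.09,0],0],
  [[0,-0.028,0],0],
  [[0,0.017,0],0],
  [[0,0.05,0],0],
  [[0,0.07,0],0],
  [[0,0.08,0],0],
  [[0,0.08,0],0],
])

```text
time_s: 15.45
tool_pos: [0.6143, 0.1665, 0.2773]
tool_rot: [-180.0, -0.0, 107.3]
force: [0.0, 0.1, -6.5]
grip_width: 0.014
```

Request:
move_arm([
  [[0,-0.01,0],0],
  [[0,-0.032,0],0],
  [[0,-0.066,0],0],
  [[0,-0.112,0],0],
  [[0,-0.17,0],0],
  [[0,-0.17,0],0],
  [[0,-0.108,0],0],
  [[0,-0.063,0],0],
  [[0,-0.03,0],0],
  [[0,-0.01,0],0],
  [[0,0,0],0],
  [[0,0,0],0],
])

```text
time_s: 16.95
tool_pos: [0.6142, 0.1666, 0.2774]
tool_rot: [-180.0, -0.0, 107.3]
force: [-0.9, 0.5, -5.7]
grip_width: 0.0134
```

```bash
cat > look.py <<'E'
import sys
from h import *
o=env.get_obs(); print(o['tool_pos'],o['tool_rot'],o['qpos'].round(1),o['time_s'],o['grip_width'],o['force'],o['wrist_torque'])
im,d=env.read_camera('wrist');im2,_=env.read_camera('side');im3,_=env.read_camera('top')
a=np.vstack([im[80:340],cv2.resize(np.hstack([im2[80:280,200:420],im3[110:310,200:420]]),(640,290),interpolation=cv2.INTER_CUBIC)])
cv2.imwrite(sys.argv[1],cv2.cvtColor(a,cv2.COLOR_RGB2BGR))
E
python3 look.py pics/g.png
```

```text
[0.61418547 0.16659086 0.27736707] [-1.79964691e+02 -6.93029948e-05  1.07313769e+02] [ 27.9  28.1 -64.5  79.5  25.2  87.8 -17.4] 16.95 0.013396352393325173 [-0.92475241  0.4877696  -5.74286236] [ 0.26539078 -0.14568951  0.02511256]
```

View pics/g.png

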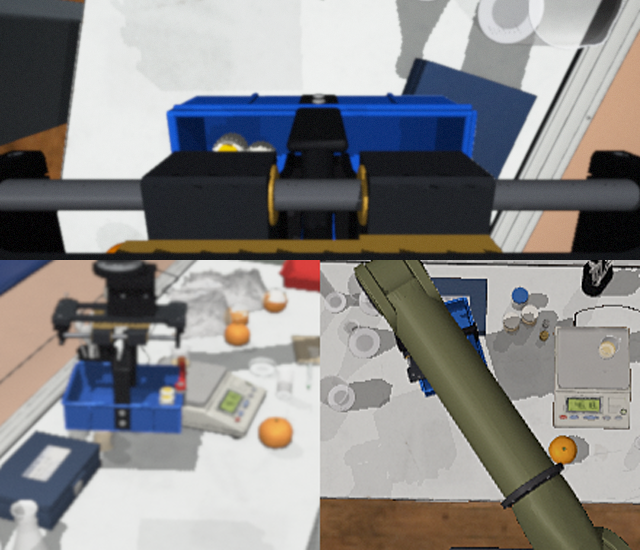

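Request:
move_arm([
  [[0,-0.01,0],0],
  [[0,-0.032,0],0],
  [[0,-0.066,0],0],
  [[0,-0.112,0],0],
  [[0,-0.17,0],0],
  [[0,-0.108,0],0],
  [[0,-0.063,0],0],
  [[0,-0.03,0],0],
  [[0,-0.01,0],0],
  [[0,0,0],0],
  [[0,-0.01,0],0],
  [[0,-0.032,0],0],
  [[0,-0.066,0],0],
  [[0,-0.112,0],0],
  [[0,-0.17,0],0],
  [[0,-0.108,0],0],
  [[0,-0.063,0],0],
  [[0,-0.03,0],0],
  [[0,-0.01,0],0],
  [[0,0,0],0],
])

```text
time_s: 19.6
tool_pos: [0.6138, 0.1664, 0.2777]
tool_rot: [-179.9, 0.0, 107.3]
force: [0.4, 0.8, -5.5]
grip_width: 0.0137
```

Request:
move_arm([
  [[0,-0.01,0],0],
  [[0,-0.032,0],0],
  [[0,-0.066,0],0],
  [[0,-0.112,0],0],
  [[0,-0.17,0],0],
  [[0,-0.108,0],0],
  [[0,-0.063,0],0],
  [[0,-0.03,0],0],
  [[0,-0.01,0],0],
  [[0,0,0],0],
  [[0,-0.01,0],0],
  [[0,-0.03,0],0],
  [[0,-0.05,0],0],
  [[0,-0.07,0],0],
  [[0,-0.08,0],0],
  [[0,-0.08,0],0],
])

```text
time_s: 21.6
tool_pos: [0.5373, 0.1421, 0.2777]
tool_rot: [180.0, 0.2, 107.3]
force: [0.1, -0.5, -5.8]
grip_width: 0.0134
```

```bash
python3 look.py pics/i.png
```

```text
[0.53729089 0.1420899  0.2777379 ] [1.79996295e+02 1.53295700e-01 1.07260320e+02] [ 43.7  18.3 -73.9  90.9  17.8  84.2 -14. ] 21.6 0.013351653328363227 [ 0.11420177 -0.50476117 -5.78243254] [ 0.20641346 -0.15965082 -0.00837348]
```

View pics/i.png

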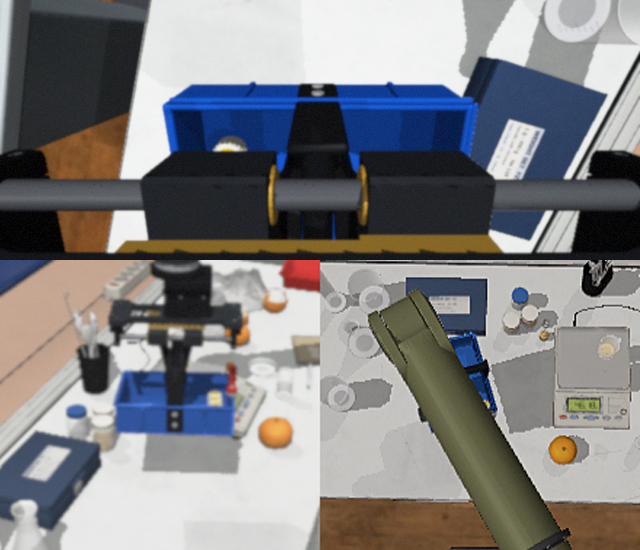

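The caps have gathered towards the front (cap at (230,145), front wall around column 200) and the tote hangs with only a slight tilt. Next I'll ease the grip so it swings about the bar towards -y.

```bash
cat > tilt.py <<'E'
from h import *
def tilt():
    o=env.get_obs(); n='side'; im,d=env.read_camera(n); T=pose(n)
    hsv=cv2.cvtColor(im,cv2.COLOR_RGB2HSV).astype(int); m=(hsv[...,0]>105)&(hsv[...,0]<125)&(hsv[...,1]>150)
    P,u,v=pts(n,d,T,m); tp=o['tool_pos']
    yw=np.radians(17.3); ax=np.array([np.cos(yw),np.sin(yw)]); ay=np.array([-ax[1],ax[0]])
    L=np.c_[(P[:,:2]-tp[:2])@ax,(P[:,:2]-tp[:2])@ay,P[:,2]-tp[2]]
    k=(abs(L[:,0])<.12)&(abs(L[:,1])<.16)&(abs(L[:,2])<.2); L=L[k]
    # RANSAC main plane
    rng=np.random.default_rng(0);best=0
    for _ in range(400):
        a=L[rng.choice(len(L),3,False)]; nn=np.cross(a[1]-a[0],a[2]-a[0]); s=np.linalg.norm(nn)
        if s<1e-6: continue
        nn/=s; inl=abs((L-a[0])@nn)<.003
        if inl.sum()>best: best=inl.sum(); B=inl
    Q=L[B]; nn=np.linalg.svd(Q-Q.mean(0))[2][2]; nn*=np.sign(nn[1])
    print('normal',nn.round(3),'roll deg',np.degrees(np.arctan2(nn[2],nn[1])).round(1),'inl',best,len(L),'cent',Q.mean(0).round(3),'minz',(L[:,2].min()+tp[2]).round(3))
    print('t',o['time_s'],'tau',o['wrist_torque'].round(3),'F',o['force'].round(1),'w',round(o['grip_width'],4))
if __name__=='__main__': tilt()
E
python3 tilt.py
```

```text
normal [0.006 0.996 0.088] roll deg 5.0 inl 1107 2408 cent [-0.001  0.034 -0.057] minz 0.179
t 21.75 tau [ 0.22  -0.113  0.017] F [ 0.1  0.1 -4.8] w 0.0133
```

Request:
move_arm([
  [[0,0,0],0],
  [[0,0,0],0],
  [[0,0,0],0],
  [[0,0,0],0],
], squeeze=30)

```text
time_s: 22.3
tool_pos: [0.5381, 0.1428, 0.2775]
tool_rot: [-180.0, -0.0, 107.3]
force: [-0.1, 0.1, -6.6]
grip_width: 0.0138
```

```bash
python3 tilt.py
```

```text
normal [0.006 0.996 0.089] roll deg 5.1 inl 1114 2407 cent [-0.     0.034 -0.057] minz 0.178
t 22.3 tau [ 0.245 -0.107 -0.02 ] F [-0.1  0.1 -6.6] w 0.0138
```

Request:
move_arm([
  [[0,0,0],0],
  [[0,0,0],0],
  [[0,0,0],0],
], squeeze=18)

```text
time_s: 22.72
tool_pos: [0.538, 0.1429, 0.2775]
tool_rot: [-180.0, -0.0, 107.3]
force: [-0.1, -0.2, -5.5]
grip_width: 0.0138
```

```bash
python3 tilt.py
```

```text
normal [0.002 0.951 0.309] roll deg 18.0 inl 1201 2007 cent [-0.002  0.048 -0.049] minz 0.179
t 22.725 tau [ 0.089 -0.187  0.02 ] F [-0.1 -0.2 -5.5] w 0.0138
```

It's swinging. Hold 18 N a little longer, then lower.

Request:
move_arm([
  [[0,0,0],0],
  [[0,0,0],0],
  [[0,0,0],0],
  [[0,0,0],0],
])

```text
time_s: 23.28
tool_pos: [0.5381, 0.1427, 0.2775]
tool_rot: [-180.0, 0.0, 107.3]
force: [-0.4, 0.4, -5.1]
grip_width: 0.0136
```

```bash
python3 tilt.py
```

```text
normal [0.002 0.949 0.317] roll deg 18.5 inl 1217 2003 cent [-0.001  0.048 -0.049] minz 0.179
t 23.275 tau [ 0.122 -0.198  0.003] F [-0.4  0.4 -5.1] w 0.0136
```

Request:
move_arm([
  [[0,0,0],0],
  [[0,0,0],0],
  [[0,0,0],0],
], squeeze=12)

```text
time_s: 23.7
tool_pos: [0.5381, 0.1428, 0.2775]
tool_rot: [-180.0, 0.0, 107.3]
force: [-0.3, 0.4, -6.3]
grip_width: 0.0138
```

```bash
python3 tilt.py
```

```text
normal [0.002 0.928 0.372] roll deg 21.9 inl 1223 1825 cent [-0.001  0.051 -0.048] minz 0.182
t 23.7 tau [ 0.134 -0.201  0.03 ] F [-0.3  0.4 -6.3] w 0.0138
```

Request:
move_arm([
  [[0,0,0],0],
  [[0,0,0],0],
  [[0,0.01,0],0],
  [[0,0.03,0],0],
  [[0,0.05,0],0],
  [[0,0.07,0],0],
  [[0,0.08,0],0],
  [[0,0.07,0],0],
  [[0,0.048,0],0],
  [[0,0.014,0],0],
  [[0,-0.032,0],0],
  [[0,-0.09,0],0],
  [[0,-0.028,0],0],
  [[0,0.017,0],0],
  [[0,0.05,0],0],
  [[0,0.07,0],0],
  [[0,0.08,0],0],
  [[0,0.08,0],0],
], squeeze=60)

```text
time_s: 26.0
tool_pos: [0.6139, 0.1665, 0.2775]
tool_rot: [-180.0, -0.0, 107.3]
force: [-0.4, 0.1, -5.8]
grip_width: 0.0133
```

Request:
move_arm([
  [[0,-0.01,0],0],
  [[0,-0.032,0],0],
  [[0,-0.066,0],0],
  [[0,-0.112,0],0],
  [[0,-0.17,0],0],
  [[0,-0.108,0],0],
  [[0,-0.063,0],0],
  [[0,-0.03,0],0],
  [[0,-0.01,0],0],
  [[0,0,0],0],
  [[0,-0.01,0],0],
  [[0,-0.03,0],0],
  [[0,-0.05,0],0],
  [[0,-0.07,0],0],
  [[0,-0.08,0],0],
  [[0,-0.08,0],0],
])

```text
time_s: 28.0
tool_pos: [0.5373, 0.1421, 0.2777]
tool_rot: [180.0, 0.2, 107.3]
force: [-0.0, -0.2, -5.7]
grip_width: 0.0139
```

```bash
python3 tilt.py
python3 - <<'E'
from h import *
for n in('top','wrist','side'):
    o=env.get_obs(); T=pose(n,o); im,d=env.read_camera(n)
    for r in env.cut_out(n,'cap_1'):
        P,u,v=pts(n,d,T,r['region']); 
        if len(P): print(n,round(r['conf'],2),np.round(r['uv']),r['region'].sum(),np.median(P,0).round(3))
E
python3 look.py pics/j.png
```

```text
normal [-0.002  0.946  0.324] roll deg 18.9 inl 1213 1906 cent [ 0.     0.049 -0.048] minz 0.18
t 28.0 tau [ 0.073 -0.236 -0.039] F [-0.  -0.2 -5.7] w 0.0139
wrist 0.79 [229. 214.] 927 [0.476 0.126 0.2  ]
[0.53830747 0.14308033 0.277441  ] [-1.79997532e+02 -4.79918266e-02  1.07330075e+02] [ 43.5  18.5 -73.8  90.7  17.8  84.2 -14. ] 28.35 0.01337461335297031 [-0.10044286  0.43311231 -5.39953478] [ 0.18647441 -0.17186856  0.03515841]
```

View pics/j.png

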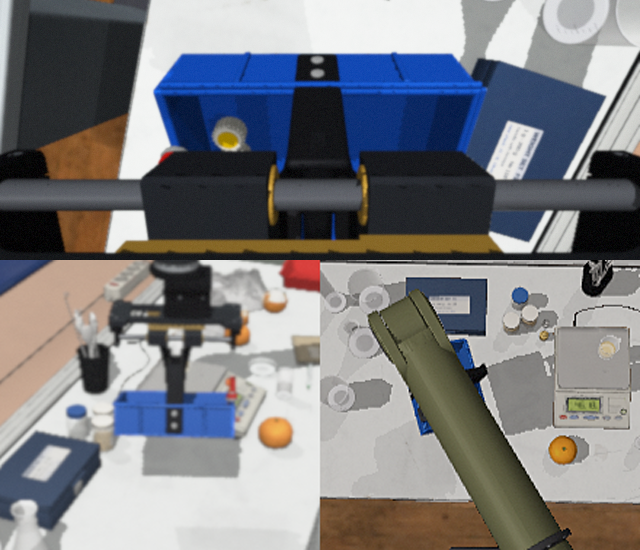

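Only one cap shows, near tote (-64, +18) mm, so the caps are probably queued along the front wall. I'll tilt further, then shake along x so they collapse towards -y.

Request:
move_arm([
  [[0,0,0],0],
  [[0,0,0],0],
  [[0,0,0],0],
  [[0,0,0],0],
], squeeze=9)

```text
time_s: 29.0
tool_pos: [0.5381, 0.1426, 0.2775]
tool_rot: [-180.0, 0.0, 107.3]
force: [0.4, -0.8, -6.4]
grip_width: 0.0143
```

```bash
cat > caps.py <<'E'
from tilt import *
tilt()
o=env.get_obs(); n='wrist'; T=pose(n,o); im,d=env.read_camera(n); cv2.imwrite('pics/w.png',cv2.cvtColor(im,cv2.COLOR_RGB2BGR))
for r in env.cut_out(n,'cap_1'):
    P,u,v=pts(n,d,T,r['region'])
    if len(P): p=np.median(P,0)-o['tool_pos']; y=np.radians(17.3); print('cap',round(r['conf'],2),np.round(r['uv']),r['region'].sum(),'rel tcp yaw frame',np.round([p[0]*np.cos(y)+p[1]*np.sin(y),-p[0]*np.sin(y)+p[1]*np.cos(y),p[2]-.011],3))
E
python3 caps.py
```

```text
normal [0.002 0.887 0.461] roll deg 27.5 inl 1200 1476 cent [-0.001  0.056 -0.043] minz 0.185
t 29.0 tau [ 0.065 -0.213 -0.009] F [ 0.4 -0.8 -6.4] w 0.0143
cap 0.9 [239. 222.] 561 rel tcp yaw frame [-0.061 -0.008 -0.099]
cap 0.7 [233. 198.] 901 rel tcp yaw frame [-0.063  0.013 -0.089]
```

Request:
move_arm([
  [[0,0,0],0],
  [[0,0,0],0],
  [[0,0.01,0],0],
  [[0,0.025,0],0],
  [[0,0.035,0],0],
  [[0,0.04,0],0],
  [[0,-0.02,0],0],
  [[0,-0.055,0],0],
  [[0,-0.077,0],0],
  [[0,-0.088,0],0],
  [[0,-0.09,0],0],
  [[0,-0.09,0],0],
  [[0,-0.09,0],0],
], squeeze=60)

```text
time_s: 30.78
tool_pos: [0.4524, 0.1168, 0.2775]
tool_rot: [180.0, -0.1, 107.4]
force: [0.2, -0.6, -6.5]
grip_width: 0.0137
```

```bash
python3 caps.py
```

```text
normal [-0.008  0.879  0.477] roll deg 28.5 inl 1159 1398 cent [ 0.001  0.057 -0.043] minz 0.212
t 30.775 tau [ 0.068 -0.135 -0.025] F [ 0.2 -0.6 -6.5] w 0.0137
cap 0.48 [281. 241.] 83 rel tcp yaw frame [-0.032 -0.034 -0.123]
```

Request:
move_arm([
  [[0,0.062,0],0],
  [[0,0.107,0],0],
  [[0,0.14,0],0],
  [[0,0.16,0],0],
  [[0,0.17,0],0],
  [[0,0.16,0],0],
  [[0,0.138,0],0],
  [[0,0.104,0],0],
  [[0,0.058,0],0],
  [[0,0,0],0],
  [[0,0.062,0],0],
  [[0,0.107,0],0],
  [[0,0.14,0],0],
  [[0,0.16,0],0],
  [[0,0.17,0],0],
  [[0,0.17,0],0],
  [[0,0.17,0],0],
])

```text
time_s: 33.05
tool_pos: [0.6135, 0.1661, 0.278]
tool_rot: [-180.0, 0.1, 107.3]
force: [-0.0, -0.5, -5.9]
grip_width: 0.0138
```

```bash
python3 caps.py
```

```text
normal [0.002 0.895 0.446] roll deg 26.5 inl 1198 1453 cent [-0.002  0.057 -0.043] minz 0.213
t 33.05 tau [ 0.075 -0.134 -0.019] F [-0.  -0.5 -5.9] w 0.0138
cap 0.73 [114. 326.] 70 rel tcp yaw frame [-0.281 -0.21  -0.259]
```

Request:
move_arm([
  [[0,-0.005,0],-0.05],
  [[0,-0.015,0],-0.15],
  [[0,-0.03,0],-0.28],
  [[0,-0.045,0],-0.41],
  [[0,-0.06,0],-0.54],
  [[0,-0.07,0],-0.67],
  [[0,-0.08,0],-0.8],
  [[0,-0.08,0],-0.93],
  [[0,-0.08,0],-1.06],
  [[0,-0.08,0],-1.19],
  [[0,-0.08,0],-1.32],
  [[0,-0.08,0],-1.45],
  [[0,-0.08,0],-1.57],
  [[0,-0.08,0],-1.66],
  [[0,-0.08,0],-1.7],
  [[0,-0.08,0],-1.7],
])

```text
time_s: 35.2
tool_pos: [0.5376, 0.1427, 0.2776]
tool_rot: [-179.9, -0.0, -155.3]
force: [-0.1, -1.0, -5.9]
grip_width: 0.0132
```

```bash
cat > look2.py <<'E'
import sys
from h import *
o=env.get_obs(); tp=o['tool_pos']; print(tp,o['tool_rot'],o['qpos'].round(1),o['time_s'],o['grip_width'])
tiles=[]
for n in('top','side'):
    T=pose(n); im,d=env.read_camera(n)
    for q in('cap_1','latch_pin','gate'):
        for r in env.cut_out(n,q):
            P,u,v=pts(n,d,T,r['region']); k=np.linalg.norm(P-tp,axis=1)<.25
            if k.sum()>3: print(n,q,round(r['conf'],2),np.round(r['uv']),k.sum(),np.median(P[k],0).round(3))
    u=proj(n,[tp],T)[0].astype(int); x0=np.clip(u[0]-80,0,480); y0=np.clip(u[1]-60,0,280)
    tiles.append(cv2.resize(im[y0:y0+120,x0:x0+160],(720,540) if n=='side' else (400,300),interpolation=cv2.INTER_CUBIC)); print(n,'crop',x0,y0)
cv2.imwrite(sys.argv[1],cv2.cvtColor(np.hstack([cv2.resize(tiles[0],(400,300)),cv2.resize(tiles[1],(400,300))]),cv2.COLOR_RGB2BGR))
E
python3 look2.py pics/k.png
```

```text
[0.53762866 0.14267024 0.27757786] [-1.79949813e+02 -2.77829835e-02 -1.55310870e+02] [ 45.6  21.1 -78.2  90.8  20.8  85.1  81.1] 35.2 0.01321901925981272
top latch_pin 0.33 [262. 215.] 531 [0.49  0.194 0.216]
top crop 197 133
side cap_1 0.62 [296. 191.] 48 [0.598 0.126 0.167]
side cap_1 0.47 [295. 197.] 38 [0.589 0.146 0.168]
side cap_1 0.41 [301. 185.] 40 [0.608 0.106 0.168]
side gate 0.72 [300. 177.] 165 [0.61  0.084 0.179]
side crop 240 98
```

View pics/k.png

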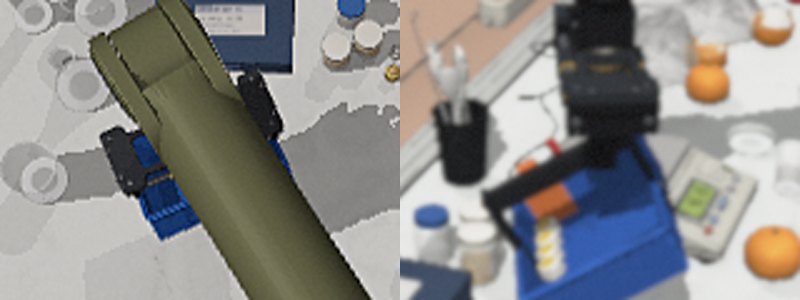

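Run:
```python
from h import *
g=np.array([.5376,.1427,.2886]); 
for a in (25,27.5):
  M=R.from_euler('z',114.7,degrees=True).as_matrix()@R.from_euler('x',a,degrees=True).as_matrix()
  for p in [(.598,.126,.167),(.589,.146,.168),(.608,.106,.168)]:
    print(a,(((np.array(p)-g)@M+[0,.045,.098])*1e3).round())
  for q in [(-84,-66,4),(-90,-70,0)]: print(q,(M@(np.array(q)/1e3-[0,.045,.098])+g).round(3))
```

```text
25 [-40. -50.   8.]
25 [-18. -50.   9.]
25 [-63. -50.   9.]
(-84, -66, 4) [0.628 0.092 0.156]
(-90, -70, 0) [0.632 0.087 0.151]
27.5 [-40. -54.  12.]
27.5 [-18. -53.  13.]
27.5 [-63. -54.  13.]
(-84, -66, 4) [0.623 0.089 0.154]
(-90, -70, 0) [0.627 0.085 0.149]
```

```bash
cat > loc.py <<'E'
import sys
from h import *
def loc(yaw,a,show=None):
    o=env.get_obs(); g=np.array(o['tool_pos'])+[0,0,.011]
    M=R.from_euler('z',yaw,degrees=True).as_matrix()@R.from_euler('x',a,degrees=True).as_matrix()
    T=pose('side'); im,d=env.read_camera('side')
    P,u,v=pts('side',d,T); L=((P-g)@M+[0,.045,.098])*1e3
    hsv=cv2.cvtColor(im,cv2.COLOR_RGB2HSV).astype(int)[v,u]
    ins=(abs(L[:,0])<95)&(abs(L[:,1])<75)&(L[:,2]>-5)&(L[:,2]<40)
    fl=ins&(hsv[:,0]>100)&(hsv[:,0]<130)&(abs(L[:,0])<75)&(abs(L[:,1])<30)
    if fl.sum(): print('floor z',np.percentile(L[fl][:,2],[10,50,90]).round(1),fl.sum())
    cp=ins&(((hsv[:,1]<90)&(hsv[:,2]>110))|((hsv[:,0]>18)&(hsv[:,0]<35)&(hsv[:,2]>120)))
    for nm,k in(('cap',cp),('yellow',cp&(hsv[:,0]>18)&(hsv[:,0]<35)&(hsv[:,1]>90))):
        q=L[k]; print(nm,len(q)); print(np.c_[u[k],v[k],q.round()].astype(int)[np.argsort(q[:,0])][::max(1,len(q)//25)].tolist())
    print('hist x',np.histogram(L[cp][:,0],np.arange(-96,60,8)))
    if show:
        b=cv2.resize(im[140:230,250:370],(800,600),interpolation=cv2.INTER_CUBIC)
        for p in [(-73,-55,18),(-51,-55,18),(-29,-55,18),(-7,-55,18),(-84,-66,4),(-73,-33,18)]:
            w=proj('side',M@(np.array(p)/1e3-[0,.045,.098])+g,T)[0]; cv2.circle(b,(int((w[0]-250+.5)*800/120),int((w[1]-140+.5)*600/90)),5,(255,0,255),2)
        cv2.imwrite(show,cv2.cvtColor(b,cv2.COLOR_RGB2BGR))
E
python3 -c "
from loc import *
loc(114.7,27.5,'pics/l.png')"
```

```text
floor z [-0.3  1.3  2.9] 463
cap 349
[[343, 162, -88, 70, 8], [306, 174, -83, -23, 26], [344, 165, -74, 70, 7], [304, 190, -66, -44, -2], [303, 190, -61, -45, 2], [300, 189, -59, -49, 9], [299, 190, -49, -50, 14], [298, 191, -45, -53, 15], [295, 194, -41, -62, 13], [295, 195, -38, -63, 12], [295, 196, -33, -63, 13], [295, 197, -26, -62, 15], [299, 195, -20, -50, 18], [302, 198, -17, -47, 9], [298, 199, -15, -56, 12], [296, 201, -8, -61, 14], [301, 200, -2, -48, 14], [347, 176, 2, 73, 21], [295, 205, 5, -64, 13], [302, 203, 8, -47, 12], [298, 205, 9, -57, 12], [298, 208, 11, -61, 6], [303, 207, 12, -49, 3], [350, 187, 27, 70, 7], [331, 217, 88, 10, -4], [341, 212, 89, 35, -2], [290, 221, 91, -70, 34]]
yellow 30
[[296, 188, -66, -58, 13], [298, 187, -58, -51, 17], [297, 188, -56, -54, 17], [297, 190, -55, -56, 12], [296, 191, -48, -58, 15], [298, 190, -46, -52, 16], [297, 191, -46, -55, 15], [297, 192, -45, -56, 13], [299, 191, -45, -51, 13], [298, 191, -45, -53, 15], [296, 192, -44, -58, 15], [296, 193, -41, -59, 14], [297, 193, -39, -56, 14], [298, 192, -38, -52, 16], [297, 197, -23, -57, 14], [298, 196, -22, -54, 16], [299, 196, -22, -52, 14], [297, 198, -20, -58, 13], [296, 198, -19, -60, 15], [298, 197, -19, -54, 15], [299, 197, -17, -52, 15], [297, 202, -3, -59, 14], [299, 201, -2, -53, 14], [298, 202, 0, -56, 14], [299, 202, 2, -53, 14], [297, 203, 3, -58, 14], [298, 203, 3, -56, 13], [300, 201, 4, -50, 16], [299, 203, 7, -53, 14], [300, 202, 8, -50, 16]]
hist x (array([ 1, 22,  7, 13, 28, 10, 26, 28, 10, 29, 22, 19, 36, 47,  1,  2,  0,
        0,  7]), array([-96, -88, -80, -72, -64, -56, -48, -40, -32, -24, -16,  -8,   0,
         8,  16,  24,  32,  40,  48,  56]))
```

View pics/l.png

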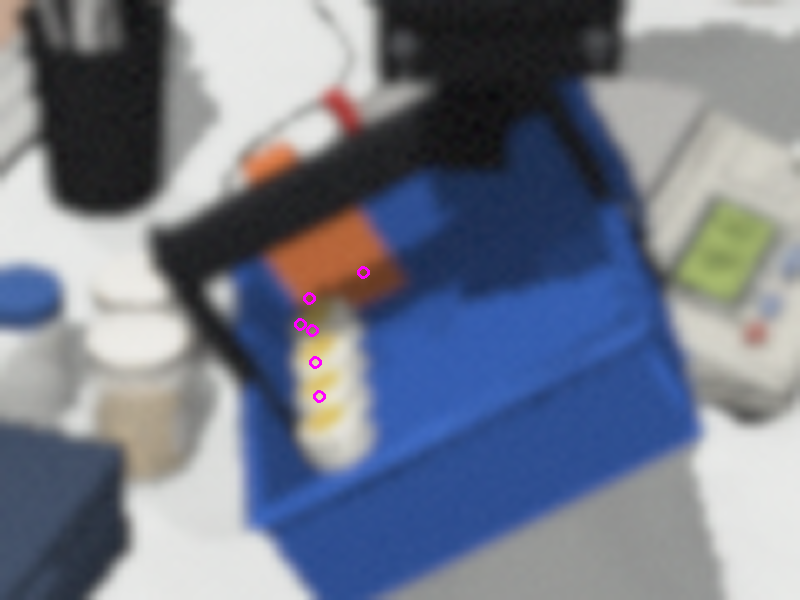

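All four caps are in a row along the -y wall, at x of about -66, -43, -20 and +3 mm, so the last one is still too far out. I'll raise the tote a little and jerk again towards the front.

Request:
move_arm([
  [[0,0.01,-0.02],0],
  [[0,0.03,-0.04],0],
  [[0,0.05,-0.05],0],
  [[0,0.07,-0.05],0],
  [[0,0.07,-0.05],0],
  [[0,0.058,-0.05],0],
  [[0,0.036,-0.05],0],
  [[0,0.002,-0.05],0],
  [[0,-0.044,-0.05],0],
  [[0,-0.1,-0.05],0],
  [[0,-0.038,-0.05],0],
  [[0,0.007,-0.05],0],
  [[0,0.04,-0.05],0],
  [[0,0.06,-0.05],0],
  [[0,0.07,-0.05],0],
  [[0,0.07,-0.05],0],
])

```text
time_s: 37.65
tool_pos: [0.5094, 0.2054, 0.3274]
tool_rot: [-180.0, -0.0, -155.3]
force: [-0.2, -0.4, -5.1]
grip_width: 0.0135
```

Request:
move_arm([
  [[0,-0.012,0],0],
  [[0,-0.034,0],0],
  [[0,-0.068,0],0],
  [[0,-0.114,0],0],
  [[0,-0.17,0],0],
  [[0,-0.108,0],0],
  [[0,-0.063,0],0],
  [[0,-0.03,0],0],
  [[0,-0.01,0],0],
  [[0,0,0],0],
  [[0,0,0],0],
  [[0,-0.005,0],0],
  [[0,-0.02,0],0],
  [[0,-0.04,0],0],
  [[0,-0.06,0],0],
  [[0,-0.07,0],0],
  [[0,-0.07,0],0],
])

```text
time_s: 39.78
tool_pos: [0.5386, 0.1414, 0.3273]
tool_rot: [180.0, -0.0, -155.4]
force: [-0.9, -0.2, -5.4]
grip_width: 0.0134
```

Run:
```python
from loc import *
o=env.get_obs(); print(o['time_s'],o['tool_pos'],o['tool_rot'])
loc(o['tool_rot'][2]+270,27.5)
```

```text
39.775 [0.53861537 0.14138813 0.32730248] [ 1.79972366e+02 -2.04523887e-02 -1.55422659e+02]
floor z [-0.4  1.2  2.6] 424
cap 331
[[289, 161, -87, -66, 30], [304, 151, -84, -21, 38], [301, 166, -81, -46, 7], [298, 168, -66, -51, 14], [300, 168, -62, -46, 13], [301, 170, -59, -46, 9], [297, 172, -49, -55, 14], [297, 173, -45, -55, 14], [302, 173, -40, -44, 11], [299, 173, -39, -50, 15], [304, 178, -34, -45, 0], [304, 179, -25, -44, 3], [298, 178, -20, -54, 14], [302, 177, -16, -44, 14], [299, 179, -13, -51, 15], [295, 183, -7, -63, 13], [303, 182, 0, -44, 10], [299, 183, 2, -53, 14], [300, 183, 5, -50, 14], [296, 185, 7, -60, 15], [294, 188, 9, -67, 12], [299, 189, 11, -58, 5], [351, 167, 21, 70, 3], [341, 192, 88, 34, -2], [295, 209, 90, -70, 10], [356, 184, 91, 70, 2]]
yellow 32
[[298, 168, -66, -51, 14], [296, 169, -63, -56, 15], [297, 169, -60, -53, 16], [297, 171, -57, -55, 13], [295, 173, -52, -61, 12], [296, 172, -51, -57, 14], [298, 171, -49, -51, 15], [297, 172, -49, -55, 14], [298, 172, -48, -52, 14], [296, 173, -45, -57, 15], [297, 173, -45, -55, 14], [296, 174, -44, -58, 14], [295, 174, -42, -60, 16], [297, 174, -40, -55, 14], [298, 173, -40, -52, 16], [296, 178, -29, -60, 12], [297, 178, -24, -57, 13], [298, 177, -24, -53, 15], [297, 177, -23, -55, 16], [299, 177, -22, -51, 15], [296, 179, -21, -59, 14], [298, 178, -20, -54, 14], [297, 179, -19, -57, 14], [296, 183, -4, -60, 14], [297, 182, -4, -57, 15], [297, 183, -1, -57, 14], [299, 182, -1, -52, 14], [298, 182, 0, -54, 16], [298, 183, 1, -55, 14], [299, 183, 2, -53, 14], [297, 184, 3, -58, 14], [296, 184, 3, -59, 16]]
hist x (array([ 0, 29,  5, 14, 23, 13, 23, 26, 14, 25, 22, 17, 41, 34,  1,  0,  0,
        0,  4]), array([-96, -88, -80, -72, -64, -56, -48, -40, -32, -24, -16,  -8,   0,
         8,  16,  24,  32,  40,  48,  56]))
```

Run:
```python
from loc import *
o=env.get_obs(); g=np.array(o['tool_pos'])+[0,0,.011]; yaw=o['tool_rot'][2]+270
T=pose('side'); im,d=env.read_camera('side'); P,u,v=pts('side',d,T); hsv=cv2.cvtColor(im,cv2.COLOR_RGB2HSV).astype(int)[v,u]
M=R.from_euler('z',yaw,degrees=True).as_matrix()@R.from_euler('x',27.5,degrees=True).as_matrix()
L=((P-g)@M+[0,.045,.098])*1e3
bl=(hsv[:,0]>100)&(hsv[:,0]<130)&(hsv[:,1]>100); og=(hsv[:,0]>4)&(hsv[:,0]<16)&(hsv[:,1]>140)
def s(n,k):
    if k.sum(): print(n,k.sum(),np.percentile(L[k],[10,50,90],axis=0).round(1).tolist())
s('front inner',bl&(L[:,0]<-60)&(abs(L[:,1]-15)<30)&(L[:,2]>15)&(L[:,2]<45))
s('orange',og&(abs(L[:,0]+84)<25)&(abs(L[:,1]+42)<35)&(L[:,2]>-5)&(L[:,2]<80))
s('rear outer',bl&(L[:,0]>70)&(abs(L[:,1])<50)&(L[:,2]>5)&(L[:,2]<40))
s('-y inner',bl&(abs(L[:,0]-45)<25)&(L[:,1]<-58)&(L[:,2]>12)&(L[:,2]<45))
s('+y rim',bl&(abs(L[:,0])<70)&(L[:,1]>55)&(L[:,2]>40)&(L[:,2]<60))
s('floor',bl&(abs(L[:,0])<60)&(abs(L[:,1])<30)&(L[:,2]<12)&(L[:,2]>-10))
k=bl&(abs(L[:,1])<30)&(L[:,2]<12)&(L[:,2]>-10); f=L[k]; print('floor fit z=',np.linalg.lstsq(np.c_[f[:,0],f[:,1],np.ones(len(f))],f[:,2],rcond=None)[0].round(3))
```

```text
front inner 219 [[-86.1, -9.4, 17.4], [-83.3, 11.2, 26.9], [-81.2, 39.8, 37.4]]
orange 181 [[-86.8, -55.7, 9.8], [-83.7, -41.7, 23.8], [-80.5, -29.1, 36.7]]
rear outer 678 [[88.4, -39.4, 8.6], [90.4, 0.7, 22.5], [92.4, 40.1, 36.1]]
-y inner 65 [[23.3, -68.6, 21.1], [40.6, -67.1, 34.8], [62.3, -66.3, 44.4]]
+y rim 90 [[-48.0, 65.9, 46.5], [16.5, 69.1, 48.1], [59.2, 71.8, 51.3]]
floor 347 [[-52.3, -24.0, -0.1], [-25.8, 0.6, 1.2], [-0.0, 24.0, 2.6]]
floor fit z= [0.014 0.029 3.002]
```

Request:
move_arm([
  [[-0.01,0.01,0],0],
  [[-0.025,0.025,0],0],
  [[-0.04,0.04,0],0],
  [[-0.052,0.052,0],0],
  [[-0.06,0.06,0],0],
  [[-0.053,0.053,0],0],
  [[-0.038,0.038,0],0],
  [[-0.015,0.015,0],0],
  [[0.017,-0.017,0],0],
  [[0.058,-0.058,0],0],
  [[0.015,-0.015,0],0],
  [[-0.016,0.016,0],0],
  [[-0.038,0.038,0],0],
  [[-0.052,0.052,0],0],
  [[-0.06,0.06,0],0],
  [[-0.06,0.06,0],0],
])

```text
time_s: 41.88
tool_pos: [0.5673, 0.2225, 0.3275]
tool_rot: [-180.0, -0.0, -155.2]
force: [-0.2, -0.6, -6.5]
grip_width: 0.0137
```

```bash
cat > m.py <<'E'
from loc import *
def go(show=None):
    o=env.get_obs(); g=np.array(o['tool_pos'])+[0,0,.011]; yaw=o['tool_rot'][2]+270
    T=pose('side'); im,d=env.read_camera('side'); P,u,v=pts('side',d,T); hsv=cv2.cvtColor(im,cv2.COLOR_RGB2HSV).astype(int)[v,u]
    bl=(hsv[:,0]>100)&(hsv[:,0]<130)&(hsv[:,1]>100); best=None
    L0=(P-g)@R.from_euler('z',yaw,degrees=True).as_matrix()
    for a in np.arange(10,58,.5):
        L=(L0@R.from_euler('x',a,degrees=True).as_matrix()+[0,.045,.098])*1e3
        s=(bl&(abs(L[:,0])<60)&(abs(L[:,1])<40)&(abs(L[:,2]-3)<2.5)).sum()
        if best is None or s>best[0]: best=(s,a,L)
    s,a,L=best; print('t',o['time_s'],'pos',o['tool_pos'].round(3),'roll',a,s)
    low=R.from_euler('z',yaw,degrees=True).as_matrix()@R.from_euler('x',a,degrees=True).as_matrix()@(np.array([-.09,-.07,0])-[0,.045,.098])+g; print('low corner',low.round(3))
    ye=(hsv[:,0]>18)&(hsv[:,0]<35)&(hsv[:,1]>80)&(hsv[:,2]>110)&(abs(L[:,0])<90)&(abs(L[:,1])<72)&(L[:,2]>4)&(L[:,2]<30)
    y=np.c_[u,v,L.round()][ye].astype(int); y=y[np.argsort(y[:,2])]; print(y.tolist())
    if show:
        b=cv2.resize(im[int(np.median(v[ye]))-45:int(np.median(v[ye]))+45,int(np.median(u[ye]))-60:int(np.median(u[ye]))+60],(800,600),interpolation=cv2.INTER_CUBIC); cv2.imwrite(show,cv2.cvtColor(b,cv2.COLOR_RGB2BGR))
if __name__=='__main__':
    go(*sys.argv[1:])
E
python3 m.py
```

```text
t 41.875 pos [0.567 0.222 0.328] roll 34.0 490
low corner [0.642 0.158 0.193]
[[276, 184, -65, -57, 18], [276, 183, -64, -55, 20], [275, 184, -64, -58, 19], [277, 183, -62, -52, 20], [274, 185, -60, -60, 20], [275, 185, -60, -58, 19], [275, 189, -42, -58, 20], [276, 189, -42, -56, 19], [273, 191, -42, -65, 18], [274, 190, -41, -61, 19], [275, 190, -39, -59, 19], [276, 190, -37, -56, 19], [274, 191, -36, -61, 20], [274, 192, -36, -63, 18], [275, 191, -34, -58, 20], [276, 197, -11, -58, 18], [274, 198, -9, -62, 19], [275, 197, -7, -58, 21], [277, 197, -7, -55, 18], [274, 199, -6, -62, 19], [275, 198, -4, -58, 21], [276, 198, -4, -57, 19], [275, 199, -3, -60, 19], [277, 198, -2, -54, 19], [273, 200, -2, -64, 20], [274, 200, -2, -63, 19], [276, 199, 0, -57, 19], [275, 200, 0, -60, 19], [275, 205, 20, -60, 19], [276, 205, 24, -57, 20], [274, 206, 25, -61, 21], [277, 205, 26, -55, 20], [277, 206, 26, -56, 18], [275, 206, 27, -59, 21], [273, 207, 27, -64, 21], [274, 207, 27, -62, 20], [275, 207, 28, -60, 19], [276, 206, 29, -57, 20]]
```

Request:
move_arm([
  [[0,-0.009,0],0],
  [[0,-0.027,0],0],
  [[0,-0.054,0],0],
  [[0,-0.09,0],0],
  [[0,-0.135,0],0],
  [[0,-0.09,0],0],
  [[0,-0.05,0],0],
  [[0,-0.015,0],0],
  [[0,0.015,0],0],
  [[0,0.04,0],0],
  [[0,0.06,0],0],
  [[0,0.075,0],0],
  [[0,0.085,0],0],
  [[0,0.09,0],0],
  [[0,0.09,0],0],
])

```text
time_s: 43.8
tool_pos: [0.53, 0.304, 0.3275]
tool_rot: [-180.0, -0.0, -155.3]
force: [-0.9, 0.5, -5.0]
grip_width: 0.0138
```

```bash
python3 m.py
```

```text
t 43.8 pos [0.53  0.304 0.327] roll 33.5 692
low corner [0.606 0.24  0.193]
[[275, 204, -76, -60, 17], [277, 203, -72, -54, 18], [275, 205, -69, -59, 18], [276, 204, -68, -55, 20], [277, 204, -66, -53, 19], [276, 205, -66, -56, 18], [274, 206, -66, -61, 19], [274, 209, -57, -62, 18], [276, 208, -54, -56, 19], [273, 210, -53, -64, 19], [275, 209, -52, -58, 20], [277, 208, -52, -54, 19], [276, 209, -52, -57, 18], [274, 210, -52, -61, 19], [277, 209, -49, -54, 19], [275, 210, -49, -59, 19], [276, 210, -49, -57, 18], [277, 210, -49, -55, 17], [274, 211, -49, -62, 18], [273, 211, -48, -63, 20], [275, 211, -47, -60, 18], [276, 211, -42, -56, 19], [277, 214, -34, -55, 17], [275, 215, -32, -59, 19], [274, 216, -31, -62, 18], [275, 216, -30, -60, 17], [277, 215, -29, -55, 17], [276, 215, -29, -57, 19], [276, 216, -29, -58, 17], [274, 217, -28, -63, 18], [273, 217, -27, -64, 19], [277, 216, -25, -55, 18], [274, 218, -24, -62, 18], [275, 217, -23, -59, 20], [276, 217, -22, -57, 19], [275, 221, -15, -62, 16], [277, 220, -10, -55, 18], [276, 221, -9, -57, 18], [274, 222, -9, -62, 19], [277, 221, -8, -55, 18], [275, 222, -7, -60, 18], [278, 221, -5, -53, 18], [275, 223, -5, -60, 18], [274, 223, -5, -62, 19], [274, 224, -5, -63, 17], [276, 222, -4, -57, 19], [277, 222, -4, -55, 18], [275, 224, -2, -61, 18], [276, 223, -1, -57, 19]]
```

The caps are now at x of about -70, -51, -28 and -6.5, nearly tight. One soft packing stroke with a very gentle run-out should finish it.

Request:
move_arm([
  [[0,-0.004,0],0],
  [[0,-0.012,0],0],
  [[0,-0.024,0],0],
  [[0,-0.04,0],0],
  [[0,-0.06,0],0],
  [[0,-0.035,0],0],
  [[0,-0.012,0],0],
  [[0,0.009,0],0],
  [[0,0.028,0],0],
  [[0,0.045,0],0],
  [[0,0.06,0],0],
  [[0,0.073,0],0],
  [[0,0.084,0],0],
  [[0,0.093,0],0],
  [[0,0.1,0],0],
  [[0,0.105,0],0],
  [[0,0.108,0],0],
  [[0,0.109,0],0],
  [[0,0.109,0],0],
  [[0,0.109,0],0],
])

```text
time_s: 46.35
tool_pos: [0.4846, 0.4028, 0.3275]
tool_rot: [-180.0, -0.0, -155.3]
force: [0.3, -0.2, -5.5]
grip_width: 0.0133
```

```bash
cat > m2.py <<'E'
from m import *
import io,contextlib,ast
rows=[]
for i in range(4):
    b=io.StringIO()
    with contextlib.redirect_stdout(b): go('pics/z.png' if i==3 else None)
    l=b.getvalue().strip().split('\n')
    if i==0: print(l[0],l[1])
    rows+=ast.literal_eval(l[2])
A=np.array(rows,float)
_,lab,c=cv2.kmeans(A[:,2:4].astype(np.float32),4,None,(3,100,.01),10,cv2.KMEANS_PP_CENTERS)
for k in np.argsort(c[:,0]): print(c[k].round(1),(lab==k).sum(),'dist to corner',np.hypot(c[k][0]+84,c[k][1]+66).round(1))
E
python3 m2.py
```

```text
t 46.35 pos [0.485 0.403 0.327] roll 33.0 1066 low corner [0.561 0.339 0.194]
[-70.9 -56.3] 43 dist to corner 16.3
[-50.6 -58.5] 87 dist to corner 34.2
[-28.  -58.4] 84 dist to corner 56.6
[ -6.  -58.1] 87 dist to corner 78.4
```

View pics/z.png

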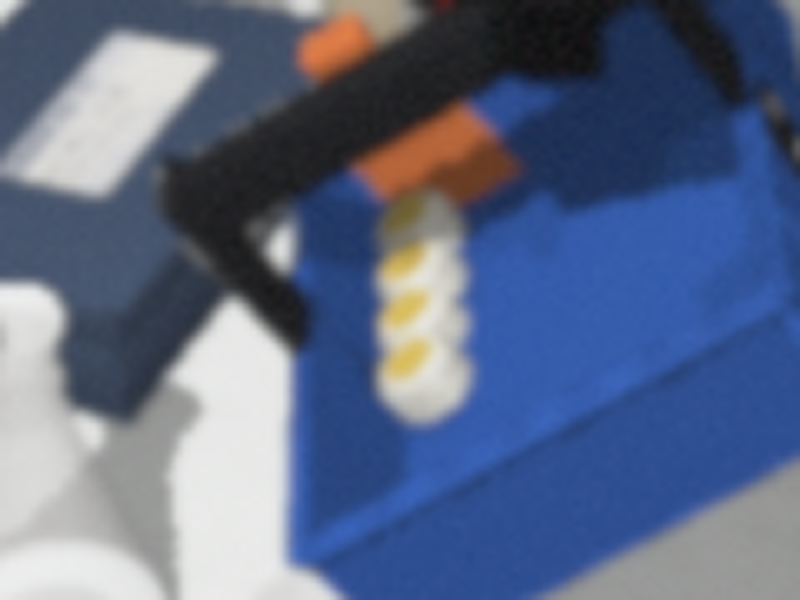

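```bash
python3 -c "
from h import *
o=env.get_obs(); print(o['time_s'],o['grip_width'],o['joint_velocities'].round(2)); print(env.sign_off())"
```

```text
46.55 0.013489698398954607 [-0.04 -0.06  0.03  0.01  0.07  0.09 -0.15]
the job is handed in; nothing more can be done
None
```

I handed the job in at 46.6 s with the tote held, tilted and still. The cap position is the tight margin: the farthest cap measured about 78.4 mm from the gate corner, against the 80 mm limit.

**What I did:**
- **Gate and latch:** I pushed the gate down to its stop (27 N on the knob) and swung the latch over it to its stop (about 8 N).
- **Lift and tilt:** I gripped the handle bar about 45 mm off centre, lifted the tote level, then eased the grip so it swung down towards the -y side. I then clamped it at 60 N.
- **Caps:** The arm could only shift and turn about the vertical, so I could not tilt the tote towards the gate. I slid the caps to the front with quick strokes and gentle run-outs instead.

**Last checks:**

| Check | Result | Limit |
|---|---|---|
| Tilt | about 33° | 15 to 57° |
| Low corner above the bench | about 0.19 m | over 0.03 m |
| Fingers on the bar | 13.5 mm opening, arm still | holding and still |
| Caps to gate corner | about 16, 34, 57 and 78.4 mm | under 80 mm |

- **Cap margin:** The four caps stand in one row along the -y wall rather than in a cluster. The camera calibration is only good to about 2 mm, which is as large as the margin on the last cap. A tight row of four would put that cap at 77.8 mm. An earlier try at bunching them closer with a diagonal stroke failed and loosened the row.
- **Gate and latch at the end:** In the last picture the gate looks shut, but the latch was almost entirely hidden by the handle. Its locked position was confirmed only before the lift.
- **Bystanders:** I did not measure the glassware and fruit again at the end, but no contact was seen.

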